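Mesh the drive coupling in its socket and push it home

TASK

Two drive couplings stand on the bench beside a round drive socket. Take the coupling with the orange shank, whose four teeth match the four slots of the socket, turn it until its teeth line up with the slots, push it fully home against the stiff plunger so that it sits upright on the socket's floor, and let go. Leave the three-toothed coupling with the white shank standing where it is.

Things in the scene. Friction and masses are not known exactly. Their poses are not given: they have to be found in the camera images.
- coupling4_grip (a point): The right coupling, loose, about 180 g, upright on its teeth: orange shank 28 mm square, 60 mm tall, over 4 steel teeth: a cross 68 mm across, 18 high, teeth 13 wide, narrowing to 9 in the lowest 5. 78 mm tall in all. Point: half-way up the shank, 48 mm above the teeth's underside. z up; teeth point, and shank faces look, along +x, -x, +y, -y, so a 90 degree turn changes nothing.
- coupling3_grip (a point): The wrong coupling, to be left alone: same size, but with a white shank and three teeth 120 degrees apart. The point lies likewise half-way up its shank, 48 mm above the bench. It does not fit the socket.
- socket_mouth (a point): Fixed drive socket: green base 116 mm across, on it a steel disc whose top, the floor, is 40 mm above the bench, and four dark jaws 88 mm across, 20 high. Between them two slots 20 mm wide (26 at the very top), open at the ends, cross along this point's x and y. Point: on the upright axis, level with the jaws' tops, 60 mm above the bench. Coupling home: its point is 28 mm above this one.
- plunger (a joint): Brass plunger, 18 mm across, in the middle of the socket, 12 mm proud of its floor at the start. Joint in m: 0 is up, 0.012 pushed flush with the floor. Stiff: moves only under some 6 N (more than the coupling's weight) and stays where it is pushed.
Not all that is in view belongs to the job. Leave any blue, red or turquoise look-alike of the part that bears socket_mouth alone.

How it is judged:
At the end, for the whole second after the job is handed in: The four-toothed orange coupling stands upright (within 7 degrees) in the socket, on its axis within 10 mm, teeth in the slots (within 10 degrees), pushed home to within 4 mm of the socket's floor, and released; the white three-toothed coupling is within 30 mm of where it stood (horizontal distance between coupling4_grip and socket_mouth below 0.01 m and z of coupling4_grip in the frame of socket_mouth below 0.032 m and angle between coupling4_grip's own z axis and vertical below 0.12 rad and (angle between the x axis of coupling4_grip and the x axis of socket_mouth, either way round below 0.18 rad or angle between the x axis of coupling4_grip and the y axis of socket_mouth, either way round below 0.18 rad) and distance of coupling3_grip from where it was at the start of the episode below 0.03 m); the robot touches nothing.
It fails at once if the white three-toothed coupling is shifted or knocked over (distance of coupling3_grip from where it was at the start of the episode above 0.03 m).
It also fails if it takes over 38 s, if anything falls off the work surface, if the arm or the gripper's body presses on something with over 40 N, if the wrist force passes 120 N, or if a joint passes its speed limit or range.

ROBOT

A 6-joint arm with a two-finger parallel gripper is mounted at the origin on the work surface; the furniture and walls round the work are solid. World frame = base frame: x ahead of the robot, y to its left, z up, the work surface at z = 0. Lengths are in m, angles in rad, forces in N, time in s.
With the tool pointing down it reaches from about 0.275 to 0.825 m from the base axis. Payload 4.9 kg.
Tool frame: the origin (TCP) lies midway between the tips of the shut fingers; the grasp point (between the pads) lies 19 mm behind it (bot.grip_depth is the distance from the TCP to the grasp point, in m); y points along the fingers, x is the direction in which the jaws open and shut, and the axes are right-handed (so a half turn about y gives the same grasp; the last joint's range is limited). The gripper opens to 85 mm and grips with 20 to 120 N. Pads are 22 mm wide; open, the fingers measure 114 mm over their backs; the gripper's body (76 mm by 85 mm) begins 54 mm behind the grasp point. The pads swing forward as they close: fully open they stand 13 mm farther back than shut.
Start: joints at [-1.359, 0.326, -0.193, 1.052, 0, 1.437], TCP at [0.186, -0.517, 0.231] pointing down, gripper open.
Joint ranges: [-2.65, 2.65], [-0.97, 1.79], [-1.3, 1.35], [-1.93, 2.1], [-1.47, 1.37], [-3.14, 3.14]. Speed limits (rad/s): [2.57, 2.57, 3.14, 3.14, 3.14, 3.14].

INTERFACE

Orientations are given as a unit quaternion [w, x, y, z].
In Python, from cell import bot gives the robot as it stands. Calls block until the motion is done:
- bot.move_pose(position, orientation): joint-space move of the TCP to a pose.
- bot.move_linear(position, speed=0.15, rotation=None, until_force=None): straight line of the TCP; rotation=None keeps the orientation; speed is the mean speed in m/s. With until_force (N) it stops when the force on the tool has changed by that much, and returns True; else False.
- bot.goto_joints(angles): joint-space move.
- bot.set_gripper(opening, grasp_force=None): opening from 0.0 (shut) to 1.0 (fully open); grasp_force is the grip in N (None keeps the last); returns when the fingers have stopped.
- bot.wait(seconds).
- bot.solve_ik(position, orientation): joint angles nearest the present ones, or None.
- bot.camera(name): name is "scene" or "top" or "wrist"; returns the picture (400x640x3 uint8, red, green, blue); there is no depth.
- bot.calibration(name): a dict with "mtx" (3x3 intrinsics, pixels), "extrinsics" (4x4, takes a point from world to camera coordinates); the wrist camera has in their place "hand_eye" (4x4, takes a point from camera to tool coordinates, whose origin is the TCP and whose axes are the tool frame's). Camera axes: x right, y down, z forward; pixel columns grow to the right and rows downward; lengths in m; the calibration is good to about 2 mm. The wrist camera is an equidistant fisheye: a pixel r from the principal point sees the ray r / f radians off the axis. A picture is of the moment at which its call begins: read the wrist's pose just before it. calibration takes no time and is no camera call.
A pose or a line that the arm cannot do raises bot.PlanningError and nothing moves.
- bot.close_job(): hands the job in, once; it reports no verdict.
Trained networks look in the newest picture that a camera, given by its name, has taken for a name from the list of things; names that differ only in an ending like _2 or _b are one class to them, and where a whole thing is asked for, a point or a joint stands for the part that bears it (a point fixed in the world has none). Each returns a list of dicts, best first, with "confidence" (0 to 1); they miss things now and then, are a little off and sometimes report something else, mostly with a low value. They report only what shows in the picture. A call takes as long as a camera call. They do not tell look-alikes from the thing itself.
- bot.search_frame(camera, thing): "bbox" ([left, top, width, height] in pixels, round what is visible of it).
Readings, each from a call of its own:
- bot.read_clock(): time.
- bot.read_joint_positions(): joint angles.
- bot.read_joint_vel(): joint speeds.
- bot.read_joint_efforts(): joint torques, N m.
- bot.read_position(): TCP position.
- bot.read_tool_rot(): TCP orientation.
- bot.read_ft_force(): force on the tool from outside, world axes, zero at the start.
- bot.read_moment(): the same for the moment, N m.
- bot.read_gripper_width(): opening from 0.0 (shut) to 1.0 (fully open).
Only numpy, scipy, OpenCV 4.12 (cv2) and the standard library are available. Lean on these libraries where they do the work, as an engineer would, in place of code of your own. Each camera call takes 0.05 s, during which the arm holds its last target. There are 200 camera calls.

## Working session

There is one attempt and no reset: what is moved stays moved. The work goes in short steps, each a Python script; the robot and the scene stay as the last script left them, time stands still between calls to the robot, and variables do not carry over. Pictures are saved under pics/ and viewed, about 8 in all and at most 12, crops included, and the job is handed in when it is done.

```bash
mkdir -p pics; ls; python3 - <<'E'
from cell import bot
import cv2,numpy as np
np.set_printoptions(precision=4,suppress=True)
for c in("scene","top"):
    im=bot.camera(c); cv2.imwrite(f"pics/{c}0.png",im[:,:,::-1]); print(c,bot.calibration(c))
    for t in("coupling4_grip","coupling3_grip","socket_mouth","plunger"):
        print(t,[(d['bbox'],round(d['confidence'],2)) for d in bot.search_frame(c,t)])
print(bot.calibration("wrist"),bot.read_tool_rot(),bot.read_position(),bot.read_clock())
E
```

```text
pics
scene {'mtx': array([[411.3691,   0.    , 319.7982],
       [  0.    , 411.3691, 203.6403],
       [  0.    ,   0.    ,   1.    ]]), 'extrinsics': array([[-0.5359, -0.8441, -0.0168,  0.2454],
       [-0.3347,  0.2306, -0.9137,  0.1573],
       [ 0.7752, -0.484 , -0.4061,  0.8525],
       [ 0.    ,  0.    ,  0.    ,  1.    ]])}
coupling4_grip [([330.7, 171.9, 22.5, 29.0], 0.85)]
coupling3_grip [([256.0, 186.0, 41.9, 36.9], 0.51)]
socket_mouth [([363.3, 168.1, 34.1, 30.8], 0.83), ([258.2, 185.3, 38.0, 39.0], 0.69), ([239.2, 250.3, 60.3, 54.6], 0.64), ([189.3, 186.5, 40.5, 37.0], 0.63)]
plunger []
top {'mtx': array([[381.8171,   0.    , 322.6757],
       [  0.    , 381.8171, 198.8062],
       [  0.    ,   0.    ,   1.    ]]), 'extrinsics': array([[-0.0046, -0.9996, -0.0289,  0.0875],
       [-0.9911,  0.0085, -0.1329,  0.3934],
       [ 0.1331,  0.0281, -0.9907,  0.8943],
       [ 0.    ,  0.    ,  0.    ,  1.    ]])}
coupling4_grip [([379.3, 154.7, 26.7, 28.5], 0.81)]
coupling3_grip [([211.4, 161.9, 27.2, 22.3], 0.6)]
socket_mouth [([206.6, 268.9, 49.1, 49.0], 0.83), ([417.4, 158.5, 53.9, 44.4], 0.76), ([281.5, 146.7, 45.0, 46.7], 0.74), ([219.8, 103.5, 45.9, 47.1], 0.57)]
plunger [([236.9, 119.4, 9.5, 9.2], 0.64), ([301.1, 161.0, 9.7, 5.9], 0.51), ([283.1, 144.7, 46.1, 44.2], 0.48), ([224.0, 289.1, 5.6, 11.5], 0.44), ([444.4, 171.5, 9.1, 11.4], 0.44)]
{'mtx': array([[309.7069,   0.    , 317.8394],
       [  0.    , 309.7069, 201.3892],
       [  0.    ,   0.    ,   1.    ]]), 'hand_eye': array([[ 1.    ,  0.0004, -0.0002, -0.0003],
       [ 0.0003, -0.3076,  0.9515, -0.1423],
       [ 0.0004, -0.9515, -0.3076,  0.0791],
       [ 0.    ,  0.    ,  0.    ,  1.    ]])} [ 0.5786 -0.5786  0.4065 -0.4065] [ 0.1865 -0.5174  0.2313] 0.5
```

View pics/top0.png

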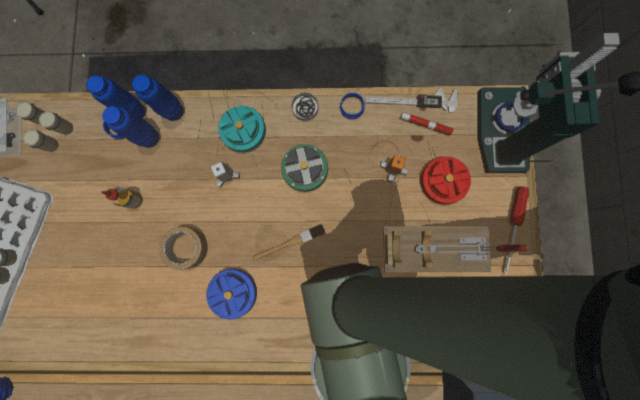

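View pics/scene0.png

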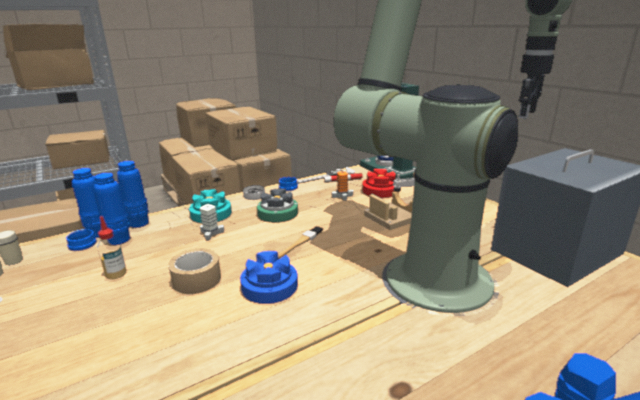

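```bash
cat > h.py <<'E'
from cell import bot
import cv2,numpy as np
from scipy.spatial.transform import Rotation as R
np.set_printoptions(precision=4,suppress=True)
def quat(a):
    x=np.array([np.cos(a),np.sin(a),0]);y=np.array([0,0,-1.]);M=np.c_[x,y,np.cross(x,y)]
    q=R.from_matrix(M).as_quat(); return np.r_[q[3],q[:3]]
def rotm(q): return R.from_quat(np.r_[q[1:],q[0]]).as_matrix()
def hit(o,d,z): return o+d*(z-o[2])/d[2]
def top(u,v,z,cam="top"):
    c=bot.calibration(cam);E=c["extrinsics"];K=c["mtx"]
    d=E[:3,:3].T@np.linalg.solve(K,[u,v,1.]);return hit(-E[:3,:3].T@E[:3,3],d,z)
def wpose():
    return np.array(bot.read_position()),np.array(bot.read_tool_rot())
def cam_wrist(p,q):
    c=bot.calibration("wrist");H=c["hand_eye"];M=rotm(q);return M@H[:3,:3],p+M@H[:3,3],c["mtx"]
def wpix(p,q,u,v,z):
    Rc,o,K=cam_wrist(p,q);x=np.array([u-K[0,2],v-K[1,2]]);r=np.hypot(*x);t=r/K[0,0]
    s=x/r if r>0 else x
    return hit(o,Rc@np.r_[s*np.sin(t),np.cos(t)],z)
def rectify(im,p,q,cx,cy,z,half=0.08,n=480):
    "metric plan view at height z; up=+x, left=+y"
    Rc,o,K=cam_wrist(p,q);g=np.linspace(half,-half,n)
    X=np.stack([cx+g[:,None]+0*g,cy+g[None,:]+0*g[:,None],np.full((n,n),z)],-1)
    c=(X-o)@Rc;r=np.hypot(c[...,0],c[...,1]);t=np.arctan2(r,c[...,2])*K[0,0]
    return cv2.remap(im,(K[0,2]+c[...,0]/r*t).astype('f4'),(K[1,2]+c[...,1]/r*t).astype('f4'),cv2.INTER_CUBIC)
E
python3 - <<'E'
from h import *
o=top(399,159,.078);s=top(304,165,.052);w=top(221,169,.078);r=top(450,177,.052)
print(o,s,w,r,rotm(bot.read_tool_rot()))
for a in np.arange(-180,180,45):
    j=bot.solve_ik([o[0],o[1],.24],quat(np.radians(a))); print(a,j)
E
```

```text
[ 0.478  -0.0925  0.078 ] [0.4722 0.1284 0.052 ] [0.459  0.3195 0.078 ] [ 0.4397 -0.2147  0.052 ] [[ 0.339   0.      0.9408]
 [-0.9408  0.      0.339 ]
 [-0.     -1.      0.    ]]
-180 [-0.3429  0.2034 -0.336   1.0314  0.     -1.9137]
-135 [-0.3429  0.2034 -0.336   1.0314  0.     -2.6991]
-90 [-0.3429  0.2034 -0.336   1.0314  0.      2.7987]
-45 [-0.3429  0.2034 -0.336   1.0314  0.      2.0133]
0 [-0.3429  0.2034 -0.336   1.0314  0.      1.2279]
45 [-0.3429  0.2034 -0.336   1.0314  0.      0.4425]
90 [-0.3429  0.2034 -0.336   1.0314  0.     -0.3429]
135 [-0.3429  0.2034 -0.336   1.0314  0.     -1.1283]
```

```bash
python3 - <<'E'
from h import *
bot.move_pose([.26,-.26,.32],quat(-.6))
bot.move_pose([.478,-.05,.24],quat(0))
p,q=wpose();im=bot.camera("wrist")
np.savez("w1.npz",im=im,p=p,q=q)
A=rectify(im,p,q,.478,-.0925,.078,.06,390);B=rectify(im,p,q,.4722,.1284,.06,.08,390)
cv2.imwrite("pics/w1.png",np.hstack([A,B])[:,:,::-1]);print(p,bot.read_clock())
E
```

```text
[ 0.4779 -0.051   0.24  ] 2.8333
```

View pics/w1.png

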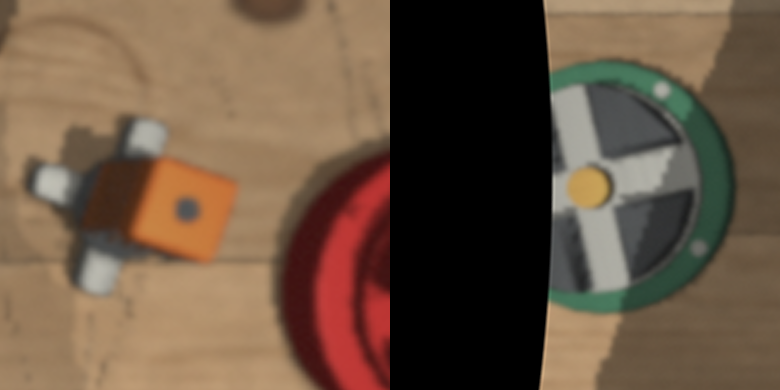

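```bash
python3 - <<'E'
from h import *
bot.move_pose([.472,.09,.20],quat(np.radians(12)))
p,q=wpose();im=bot.camera("wrist")
B=rectify(im,p,q,.4722,.1284,.06,.06,390)
np.savez("w2.npz",im=im,p=p,q=q)
bot.move_pose([.4734,-.0896-.03,.18],quat(np.radians(-19)))
p,q=wpose();im=bot.camera("wrist")
A=rectify(im,p,q,.4734,-.0896,.078,.06,390)
cv2.imwrite("pics/w2.png",np.hstack([A,B])[:,:,::-1]);print(p,bot.read_clock())
E
```

```text
[ 0.4733 -0.1196  0.1802] 4.4167
```

View pics/w2.png

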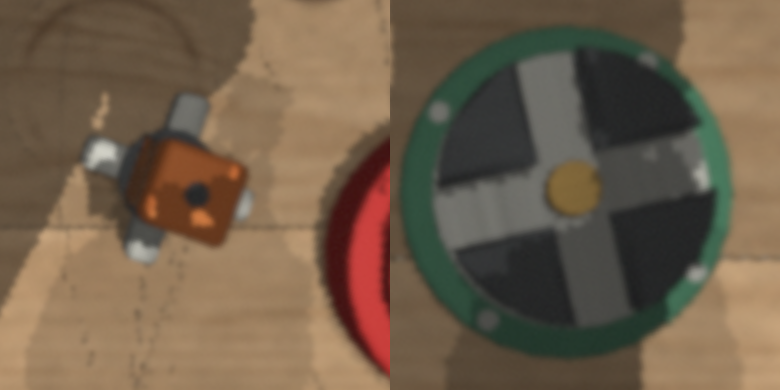

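```bash
python3 - <<'E'
from h import *
a=np.radians(-19.4)
bot.move_pose([.4736,-.0896,.14],quat(a))
print(bot.move_linear([.4736,-.0896,.032],speed=.1,until_force=8))
print(bot.read_position(),bot.read_ft_force())
bot.set_gripper(0.,grasp_force=70);print(bot.read_gripper_width(),bot.read_position())
bot.move_linear([.4736,-.0896,.15],speed=.12)
print(bot.read_gripper_width(),bot.read_ft_force())
s=np.array([.4741,.1312])
bot.move_pose([*s,.15],quat(np.radians(13.3)))
p,q=wpose();im=bot.camera("wrist")
A=rectify(im,p,q,*s,.06,.07,390);np.savez("w3.npz",im=im,p=p,q=q)
t=bot.camera("top")[110:220,240:370];t=cv2.resize(t,(460,390),interpolation=cv2.INTER_CUBIC)
cv2.imwrite("pics/w3.png",np.hstack([cv2.resize(im[100:400,120:520],(520,390)),A[:, :280]])[:,:,::-1]);cv2.imwrite("pics/t3.png",t[:,:,::-1]);print(p,bot.read_clock())
E
```

```text
False
[ 0.4741 -0.0898  0.0325] [-0.0805 -0.4471 -0.6336]
0.31908114826776646 [ 0.474  -0.0897  0.0324]
0.31964320131743734 [-0.2112 -0.5793 -2.3015]
[0.4741 0.1305 0.1497] 8.65
```

View pics/w3.png

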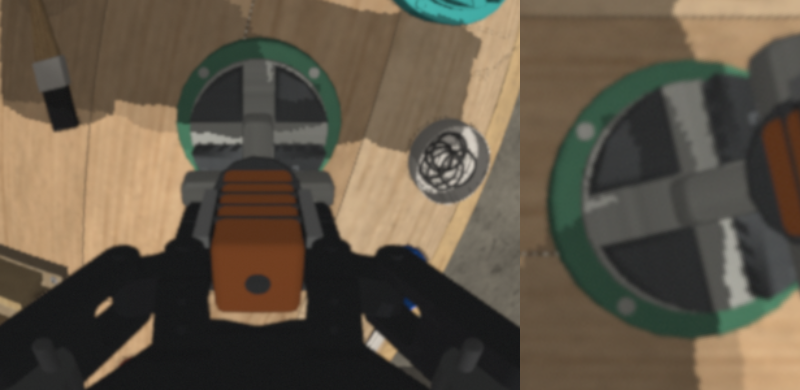

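```bash
python3 - <<'E'
from h import *
s=[.4741,.1312]
bot.move_linear([*s,.100],speed=.08)
for z in (.087,.079,.0725,.0705):
    r=bot.move_linear([*s,z],speed=.025,until_force=25)
    print(z,r,bot.read_position(),bot.read_ft_force(),bot.read_gripper_width())
    if r: break
print(bot.read_clock())
im=bot.camera("wrist");cv2.imwrite("pics/w4.png",im[100:400,120:520,::-1])
E
```

```text
0.087 False [0.4741 0.1312 0.087 ] [ 0.1826 -0.3909 -2.43  ] 0.32139571456580524
0.079 False [0.4745 0.1312 0.079 ] [ 1.1435  0.6178 -1.1082] 0.31707251702908507
0.0725 True [0.4745 0.1312 0.0737] [-1.5262 -0.2621  7.7194] 0.3216406442944828
10.875
```

View pics/w4.png

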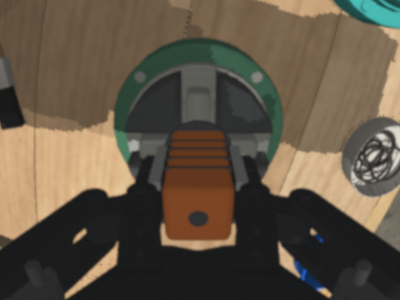

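```bash
python3 - <<'E'
from h import *
s=bot.read_position()[:2]
r=bot.move_linear([*s,.0705],speed=.015,until_force=35)
print(r,bot.read_position(),bot.read_ft_force(),bot.read_gripper_width())
bot.set_gripper(1.0);print(bot.read_position(),bot.read_ft_force())
p=bot.read_position()
bot.move_linear([p[0],p[1],.17],speed=.1)
bot.move_pose([p[0]-.02,p[1]-.06,.2],quat(np.radians(13.3)))
p,q=wpose();im=bot.camera("wrist")
ims=[rectify(im,p,q,.4741,.1312,z,.07,390) for z in (.118,.06)]
cv2.imwrite("pics/w5.png",np.hstack(ims)[:,:,::-1])
t=bot.camera("scene")[150:250,180:420];cv2.imwrite("pics/s5.png",cv2.resize(t,(780,325),interpolation=cv2.INTER_CUBIC)[:,:,::-1])
print(bot.read_clock())
E
```

```text
True [0.4745 0.1312 0.0735] [-2.7568 -0.6742 10.4108] 0.3225645376856617
[0.4743 0.1312 0.0728] [ 0.9946 -0.4271 -0.2899]
13.3667
```

View pics/w5.png

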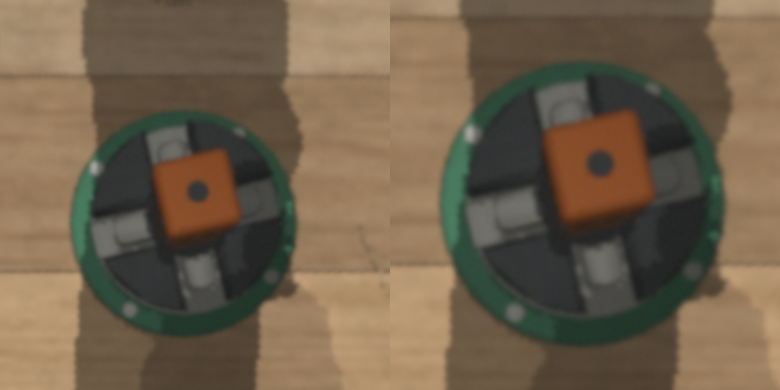

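View pics/s5.png

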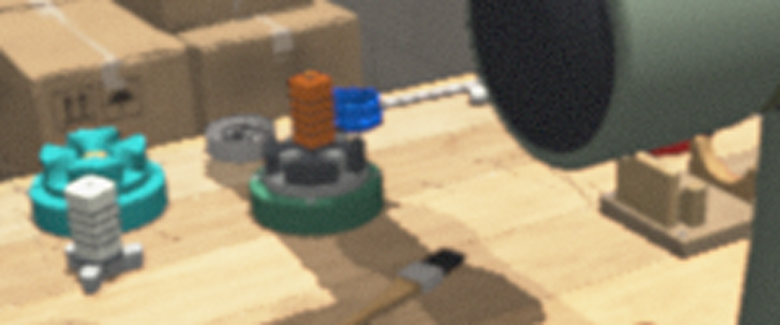

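```bash
python3 - <<'E'
from h import *
s=[.4743,.1312]
bot.set_gripper(0.);bot.move_pose([*s,.16],quat(np.radians(13.3)))
bot.move_linear([*s,.124],speed=.08)
r=bot.move_linear([*s,.110],speed=.015,until_force=18)
print(r,bot.read_position(),bot.read_ft_force())
bot.move_linear([*s,.19],speed=.1)
bot.move_pose([s[0]-.02,s[1]-.06,.2],quat(np.radians(13.3)))
p,q=wpose();im=bot.camera("wrist")
A=rectify(im,p,q,.4741,.1312,.118,.05,390);B=rectify(im,p,q,.4741,.1312,.06,.07,390)
cv2.imwrite("pics/w6.png",np.hstack([A,B])[:,:,::-1])
print(bot.read_clock())
E
```

```text
True [0.4755 0.1315 0.1194] [-1.4222 -0.52    7.6632]
16.95
```

View pics/w6.png

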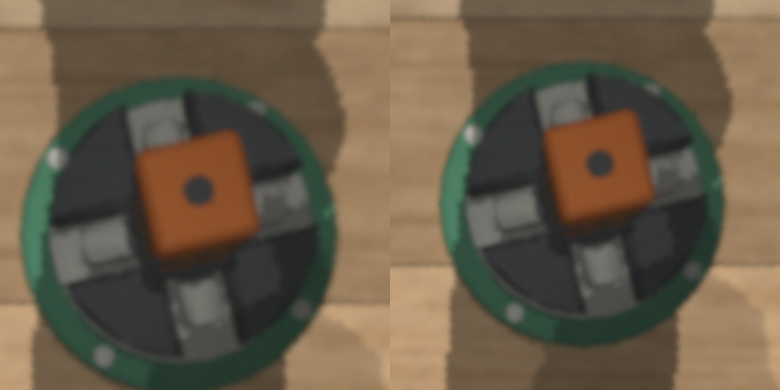

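```bash
python3 -c "
from h import *
bot.close_job();print(bot.read_clock())"
```

```text
the job is handed in; nothing more can be done
the job is handed in; nothing more can be done
```

I picked up the orange four-toothed coupling and turned it about 33° to line up with the green socket's slots. I then pushed it down past the plunger, let go, and handed the job in at about 17 s of the 38 s allowed.

**Last checks:**
- **Depth:** the insertion stopped on firm contact about 1 mm above the calculated home height, both at 25 N and again at 35 N. A separate press on top of the shank with the closed fingers met firm contact at z = 0.1194 m, against 0.118 m when home. Both readings are 1 to 1.5 mm high, inside the 4 mm limit. I put this down to arm flex and contact lag, but did not confirm it.
- **Position and angle:** the close-up shows the teeth in the slots and the shank top within about 1 mm of my estimated socket axis. I judged uprightness from the pictures rather than measuring it.
- **Surroundings:** the arm is clear of everything. The white coupling looked upright and in place in the last scene picture, taken before the final press, and the arm never went near it.

No check failed.

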